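Put the mixed-up cutlery back with its own kind

TASK

The cutlery in the three bamboo drawer boxes has got mixed up: every box holds two pieces of different kinds. Sort it so that each box holds one kind only (the two forks in one box, the two dessert spoons in another, the two teaspoons in the third; any box will do for any kind), each piece lying flat on the bottom along the box, beside its fellow. A box has room for two pieces only; the worktop just left of the boxes is free for laying one aside while the others trade places.

Things in the scene. Friction and masses are not known exactly. Their poses are not given: they have to be found in the camera images.
- box_1: open bamboo drawer box, one of three alike side by side, fixed; 240 (x) x 132 (y) x 46 mm high, walls 6 mm, inside 228 x 120, inner floor 5 mm up, notch in each short end. Origin: centre of its underside; x along its length, z up. Starts with two pieces of different kinds lying along it, about 28 mm to either side of the middle line: their places for sorted pieces too.
- box_2: open bamboo drawer box, one of three alike side by side, fixed; 240 (x) x 132 (y) x 46 mm high, walls 6 mm, inside 228 x 120, inner floor 5 mm up, notch in each short end. Origin: centre of its underside; x along its length, z up. Starts with two pieces of different kinds lying along it, about 28 mm to either side of the middle line: their places for sorted pieces too.
- box_3: open bamboo drawer box, one of three alike side by side, fixed; 240 (x) x 132 (y) x 46 mm high, walls 6 mm, inside 228 x 120, inner floor 5 mm up, notch in each short end. Origin: centre of its underside; x along its length, z up. Starts with two pieces of different kinds lying along it, about 28 mm to either side of the middle line: their places for sorted pieces too.
- fork_1: one of two alike: four-tined steel fork, 193 mm long, 26 mm across the tines, 15 mm high as it lies, 40 g; pinch the handle across its length at the middle, where it is 9 mm wide, its top 15 mm above what it lies on. Origin: centre of its underside as it lies; x along its length, to the tined end; z up when right way up.
- dessert_spoon_1: one of two alike: large steel spoon with an oval bowl, 188 mm long, 39 mm across the bowl, 16 mm high as it lies, 45 g; pinch the handle across its length at the middle, where it is 9 mm wide, its top 16 mm above what it lies on. Origin: centre of its underside as it lies; x along its length, to the bowl end; z up when right way up.
- teaspoon_1: one of two alike: small steel spoon, clearly shorter than the others: 130 mm long, 27 mm across the bowl, 11 mm high, 20 g; pinch the handle across its length at the middle, where it is 8 mm wide, its top 11 mm above what it lies on. Origin: centre of its underside as it lies; x along its length, to the bowl end; z up when right way up.
- fork_2: one of two alike: four-tined steel fork, 193 mm long, 26 mm across the tines, 15 mm high as it lies, 40 g; pinch the handle across its length at the middle, where it is 9 mm wide, its top 15 mm above what it lies on. Origin: centre of its underside as it lies; x along its length, to the tined end; z up when right way up.
- dessert_spoon_2: one of two alike: large steel spoon with an oval bowl, 188 mm long, 39 mm across the bowl, 16 mm high as it lies, 45 g; pinch the handle across its length at the middle, where it is 9 mm wide, its top 16 mm above what it lies on. Origin: centre of its underside as it lies; x along its length, to the bowl end; z up when right way up.
- teaspoon_2: one of two alike: small steel spoon, clearly shorter than the others: 130 mm long, 27 mm across the bowl, 11 mm high, 20 g; pinch the handle across its length at the middle, where it is 8 mm wide, its top 11 mm above what it lies on. Origin: centre of its underside as it lies; x along its length, to the bowl end; z up when right way up.

How it is judged:
By the outcome, as a careful person would: the job done as asked, in the order asked, and still so for the second after the job is handed in, with the robot touching nothing.
It also fails if it takes over 99 s, if anything falls off the work surface, if the arm or the gripper's body presses on something with over 40 N, if the wrist force passes 120 N, or if a joint passes its speed limit or range.

ROBOT

A 6-joint arm with a two-finger parallel gripper is mounted at the origin on a cart in front of the work surface, level with it; the furniture and walls round the work are solid. World frame = base frame: x ahead of the robot, y to its left, z up, the work surface at z = 0. Lengths are in mm, angles in degrees, forces in N, time in s.
With the tool pointing down it reaches from about 300 to 850 mm from the base axis. Payload 4.2 kg.
Tool frame: the origin (TCP) lies midway between the tips of the shut fingers; the grasp point (between the pads) lies 19 mm behind it (pinch_z is the distance from the TCP to the grasp point, in mm); z points along the fingers, y is the line along which they close (so a half turn about z gives the same grasp; the last joint's range is limited). The gripper opens to 91 mm and grips with 3 to 60 N. Pads are 32 mm wide; open, the fingers measure 118 mm over their backs; the gripper's body (76 mm by 178 mm) begins 60 mm behind the grasp point.
Start: joints at [74.198, 18.312, 89.639, -0, 72.044, -1.146], TCP at [145.489, 556.309, 177.976] pointing down, gripper open.
Joint ranges: [-177.97, 177.97], [-48.28, 115.42], [12.27, 149.76], [-77.06, 257.06], [2.81, 150.46], [-146.56, 146.56]. Speed limits (degrees/s): [147.25, 147.25, 180, 180, 180, 180].

INTERFACE

Orientations are given as [roll, pitch, yaw] about the fixed x, y, z axes, in that order (R = Rz(yaw) Ry(pitch) Rx(roll)).
In Python, from workcell import * gives the robot as it stands.
- The arm moves only by the tool step_arm, never from a script. Its argument "steps" is a list of rows, each a list of 7 numbers: the turn, a rotation vector about the tool's x, y, z in degrees, then the shift along the tool's x, y, z in mm, then the opening, from 0 (shut) to 1 (fully open). In form: [[rx, ry, rz, x, y, z, hand], ...]. A call has exactly 8 rows; each row shifts and turns the commanded pose from where the row before left it, along the tool's axes as they then stand; what a row does not reach is not made up. A row lasts 1/8 s, in which the tool goes at most 62.5 mm and 10.7 degrees, less where a joint would pass 70% of its speed; a pose out of reach is approached as far as the arm can. A call is refused whole if a number of a shift passes 62.5 or a number of a turn 10.7, either way. A call with a gripper value outside its range is refused whole. The fingers move at their own pace and stop on an object; "force" is the grip in N (left out, the last holds). Time passes only in rows, so rows that do not move let the fingers close, or fill a call up. It gives the time, the measured TCP pose, the force, the opening and the grip force at its end, in the units of the state.
- state(): the state, without advancing time (a new reading comes with each control period).
- grab_frame(name): name is "scene" or "top" or "wrist"; returns a dict with "image" (480x640x3 uint8, blue, green, red), "fovy" (degrees; the focal length in pixels is half the picture's height over the tangent of half this angle, whatever the lens; pixels are square), "cx", "cy" (the principal point, pixels), "origin" and "rotation" of the camera in the world; the wrist camera has in their place "tool_from_camera" (4x4, takes a point from camera to tool coordinates, whose origin is the TCP and whose axes are the flange's). Camera axes: x right, y down, z forward; pixel columns grow to the right and rows downward; lengths in mm; the calibration is good to about 2 mm. The wrist camera is an equidistant fisheye: a pixel r from the principal point sees the ray r / f radians off the axis. A picture is of the moment at which its call begins: read the wrist's pose just before it. There is no depth.
- job_done(): hands the job in; it is judged then, once.
The state is a dict: "time_s": time; "qpos": joint angles; "qvel": joint speeds; "effort": joint torques, N m; "ee_pos": TCP position; "ee_rot": TCP orientation; "force": force on the tool from outside, world axes, zero at the start; "torque": the same for the moment, N m; "gripper_width": finger opening in mm; "gripper_force": force on a finger pad.
Only numpy, scipy, OpenCV 4.12 (cv2) and the standard library are available. Lean on these libraries where they do the work, as an engineer would, in place of code of your own. Each camera call takes 0.05 s, during which the arm holds its last target. There are 200 camera calls.

## Working session

There is one attempt and no reset: what is moved stays moved. The work goes in short steps, Python scripts to look and compute and a tool call to move; the robot and the scene stay as the last step left them, time stands still between calls to the robot, and variables do not carry over. Pictures are saved under pics/ and viewed, at most 14 in all, crops included, and the job is handed in when it is done.

Besides the shell and the picture viewer there is one more tool, called as name(argument=value, ...), one argument or row to a line, values as JSON. step_arm: Moves the arm, as the interface text tells. Its arguments: {"type":"object","properties":{"steps":{"type":"array","items":{"type":"array","items":{"type":"number"}}},"force":{"type":"number"}},"required":["steps"]}

```bash
ls; mkdir -p pics; python3 - <<'E'
from workcell import *
import cv2
s=state();print({k:s[k] for k in('time_s','ee_pos','ee_rot','gripper_width')})
for n in('top','scene'):
    f=grab_frame(n);cv2.imwrite(f'pics/{n}0.png',f['image']);print(n,f['fovy'],f['cx'],f['cy'],f['origin'],f['rotation'])
E
```

```text
pics
{'time_s': 0.0, 'ee_pos': array([145.31414101, 555.76333871, 177.12481614]), 'ee_rot': array([-1.79899533e+02, -9.25170062e-04,  1.65349101e+02]), 'gripper_width': 91.01488061892185}
top 44.22493325397575 340.77745078919736 241.6062503598325 [350.85686405  14.85739256 932.82199057] [-172.62620065    0.79829059  -90.06877916]
scene 43.96836780582863 318.5223383707422 242.73412603627 [  90.09544157 -508.25699825  656.20496934] [-133.49271387    1.22425778  -39.07481729]
```

View pics/top0.png

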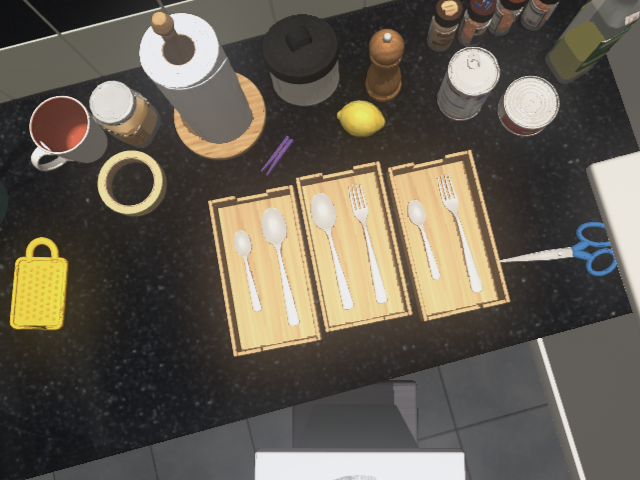

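View pics/scene0.png

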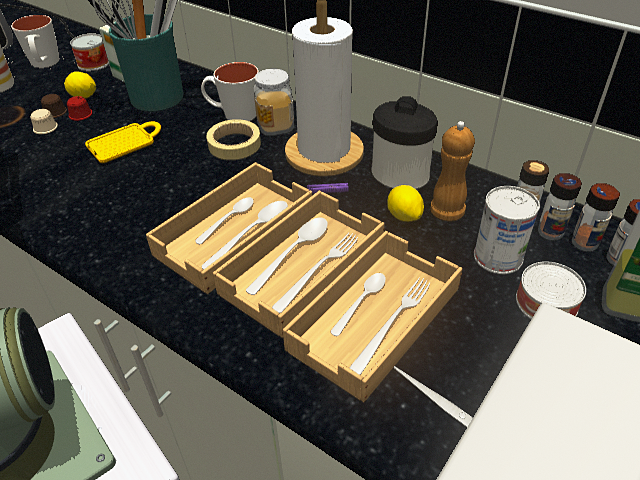

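The top view shows the left box (A) with a teaspoon (left) and a dessert spoon, the middle box (B) with a dessert spoon and a fork, and the right box (C) with a teaspoon and a fork. The plan takes four moves: A's teaspoon aside, B's dessert spoon to A, C's fork to B, then the set-aside teaspoon to C. I'll enlarge to measure.

```bash
python3 - <<'E'
import cv2
i=cv2.imread('pics/top0.png')[145:365,200:520]
cv2.imwrite('pics/crop0.png',cv2.resize(i,None,fx=2.5,fy=2.5,interpolation=cv2.INTER_CUBIC))
E
cat > h.py <<'E'
from workcell import *
import numpy as np
from scipy.spatial.transform import Rotation as R
# static top calibration as read
C=dict(fovy=44.22493325397575,cx=340.77745,cy=241.60625,o=np.array([350.85686405,14.85739256,932.82199057]),R=R.from_euler('xyz',[-172.62620065,0.79829059,-90.06877916],degrees=True).as_matrix())
F=240/np.tan(np.radians(C['fovy']/2))
def px2w(u,v,z):
    d=C['R']@np.array([(u-C['cx'])/F,(v-C['cy'])/F,1]); return (C['o']+d*(z-C['o'][2])/d[2])
def w2px(p):
    c=C['R'].T@(np.array(p)-C['o']); return np.array([C['cx']+F*c[0]/c[2],C['cy']+F*c[1]/c[2]])
E
```

```text
(no output)
```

View pics/crop0.png

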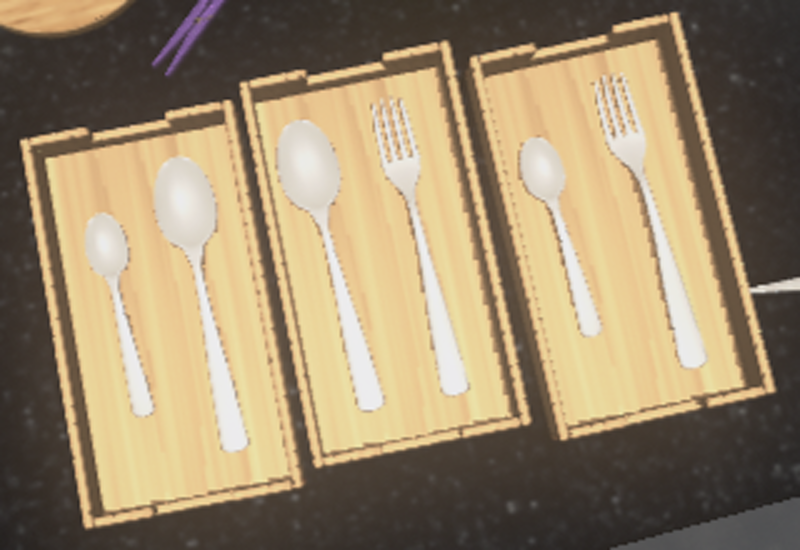

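The crop shows each piece clearly. I read the tips as bowl or tine end, then handle end: A tea (104,212)-(145,416), B dessert (298,120)-(371,410), C fork (609,75)-(694,368). I also read the rim corners.

```bash
python3 - <<'E'
from h import *
W=lambda p,z:px2w(200+p[0]/2.5,145+p[1]/2.5,z)
P=dict(At=((104,212),(145,416)),Ad=((180,156),(236,451)),Bd=((298,120),(371,410)),Bf=((391,97),(458,395)),Ct=((536,137),(592,336)),Cf=((609,75),(694,368)))
for k,(a,b) in P.items():
    a,b=W(a,13),W(b,13);d=a-b
    print(k,((a+b)/2).round(1),'len',np.hypot(*d[:2]).round(1),'yaw',np.degrees(np.arctan2(d[1],d[0])).round(1))
B=dict(A=((22,140),(234,102),(301,487),(88,525)),B=((242,83),(450,43),(529,422),(317,465)),C=((471,60),(680,13),(775,390),(561,438)))
for k,c in B.items():
    c=np.array([W(p,46) for p in c]);m=c.mean(0);d=(c[0]+c[1]-c[2]-c[3])/2;w=(c[0]-c[1]+c[3]-c[2])/2
    u=d/np.linalg.norm(d);n=np.array([-u[1],u[0],0])
    print(k,m.round(1),np.linalg.norm(d).round(1),np.linalg.norm(w).round(1),'yaw',np.degrees(np.arctan2(d[1],d[0])).round(1),'slots L',(m+28*n)[:2].round(1),'R',(m-28*n)[:2].round(1))
for q in ((250,170),):pass
s=state();Rt=R.from_euler('xyz',s['ee_rot'],degrees=True).as_matrix();print(Rt.round(3))
for y in range(150,420,30): print(y,px2w(*(w2px((400,y,0))),0).round(0),w2px((400,y,0)).round(0))
E
```

```text
At [425.2 170.   13. ] len 131.0 yaw 12.4
Ad [432.3 117.9  13. ] len 188.9 yaw 11.4
Bd [456.3  38.8  13. ] len 188.8 yaw 14.1
Bf [468.2 -17.7  13. ] len 192.9 yaw 12.1
Ct [ 473.3 -105.3   13. ] len 130.2 yaw 14.5
Cf [ 483.2 -160.1   13. ] len 192.0 yaw 14.5
A [424.2 142.4  46. ] 236.8 130.0 yaw 10.6 slots L [419.1 170. ] R [429.4 114.9]
B [460.4   7.7  46. ] 236.5 129.5 yaw 11.1 slots L [455.   35.2] R [465.8 -19.7]
C [ 477.1 -135.8   46. ] 236.2 131.5 yaw 12.3 slots L [ 471.1 -108.4] R [ 483.  -163.2]
[[-0.967  0.253 -0.   ]
 [ 0.253  0.967 -0.002]
 [ 0.    -0.002 -1.   ]]
150 [400. 150.   0.] [263. 287.]
180 [400. 180.   0.] [244. 287.]
210 [400. 210.   0.] [226. 287.]
240 [400. 240.   0.] [207. 287.]
270 [400. 270.   0.] [188. 287.]
300 [400. 300.   0.] [169. 287.]
330 [400. 330.   0.] [150. 287.]
360 [400. 360.   0.] [131. 287.]
390 [400. 390.   0.] [112. 287.]
```

```bash
cat >> h.py <<'E'
def to(x,y,z,yaw,rd=None):
    s=state();p=s['ee_pos'];e=s['ee_rot'];Rt=R.from_euler('xyz',e,degrees=True)
    Rg=R.from_euler('xyz',[180,0,yaw],degrees=True)
    print('t',round(s['time_s'],2),'pos',np.round(p,1),'rot',np.round(e,1),'w',round(s['gripper_width'],1),'gf',np.round(s['gripper_force'],1),'F',np.round(s['force'],1))
    print(' turn(tool)',(Rt.inv()*Rg).as_rotvec(degrees=True).round(1),'shift in goal frame',Rg.inv().apply(np.array([x,y,z])-p).round(1))
E
```

step_arm(
  steps=[
    [0,0,-9,0,0,0,0.27],
    [0,0,-9,0,0,0,0.27],
    [0,0,-9,0,0,0,0.27],
    [0,0,0,-24,-55,0,0.27],
    [0,0,0,-24,-55,0,0.27],
    [0,0,0,-24,-55,0,0.27],
    [0,0,0,-24,-55,0,0.27],
    [0,0,0,-24,-55,0,0.27],
  ],
  force=20,
)

```text
time_s: 1.1
ee_pos: [322.2, 311.6, 177.8]
ee_rot: [-180.0, 0.0, -167.6]
force: [0.9, 0.9, 0.4]
gripper_width: 24.5
gripper_force: 0.0
```

```bash
python3 -c "
from h import *
to(425,170,70,192.4)"
```

```text
t 1.1 pos [322.2 311.6 177.8] rot [-180.     0.  -167.6] w 24.5 gf 0.0 F [0.9 0.9 0.4]
 turn(tool) [-0.  0. -0.] shift in goal frame [ -70.  -160.3  107.8]
```

step_arm(
  steps=[
    [0,0,0,-18,-40,0,0.27],
    [0,0,0,-18,-40,0,0.27],
    [0,0,0,-17,-40,20,0.27],
    [0,0,0,-17,-40,30,0.27],
    [0,0,0,0,0,30,0.27],
    [0,0,0,0,0,28,0.27],
    [0,0,0,0,0,0,0.27],
    [0,0,0,0,0,0,0.27],
  ],
)

```text
time_s: 2.1
ee_pos: [424.7, 172.3, 70.7]
ee_rot: [180.0, 0.1, -167.6]
force: [0.5, 0.7, 0.3]
gripper_width: 24.8
gripper_force: 0.0
```

```bash
python3 - <<'E'
from h import *
import cv2
to(425,170,7,192.4)
f=grab_frame('wrist');cv2.imwrite('pics/w1.png',f['image']);print(f['fovy'],f['cx'],f['cy'],np.round(f['tool_from_camera'],3))
E
```

```text
t 2.1 pos [424.7 172.3  70.7] rot [ 1.800e+02  1.000e-01 -1.676e+02] w 24.8 gf 0.0 F [0.5 0.7 0.3]
 turn(tool) [ 0.   0.1 -0. ] shift in goal frame [ 0.2 -2.3 63.7]
65.70646984690485 311.90106196352167 246.34618356152035 [[ 1.00000e-03 -9.57000e-01 -2.90000e-01  8.28780e+01]
 [ 1.00000e+00  1.00000e-03  1.00000e-03  4.20000e-01]
 [-0.00000e+00 -2.90000e-01  9.57000e-01 -2.06576e+02]
 [ 0.00000e+00  0.00000e+00  0.00000e+00  1.00000e+00]]
```

View pics/w1.png

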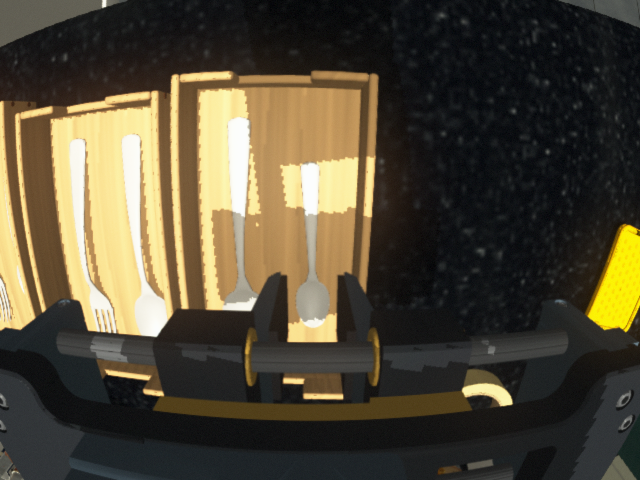

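The wrist view shows the teaspoon centred between the fingers (handle u≈310, bowl u≈313, cx 312), with clearance to the right-hand wall. Next I descend and pinch.

step_arm(
  steps=[
    [0,0,0,0,0,20,0.27],
    [0,0,0,0,0,20,0.27],
    [0,0,0,0,0,13,0.27],
    [0,0,0,0,0,10,0.27],
    [0,0,0,0,0,0,0.27],
    [0,0,0,0,0,0,0],
    [0,0,0,0,0,0,0],
    [0,0,0,0,0,0,0],
  ],
)

```text
time_s: 3.15
ee_pos: [424.3, 172.1, 7.3]
ee_rot: [180.0, 0.0, -167.7]
force: [-0.0, 0.2, 0.3]
gripper_width: 0.5
gripper_force: 0.0
```

```bash
python3 - <<'E'
from h import *
import cv2
to(425,170,7,192.4)
a=grab_frame('wrist')['image'][60:420,120:480];b=grab_frame('scene')['image'][130:400,120:480]
b=cv2.resize(b,(400,300))
a=cv2.resize(a,(400,400));b=cv2.copyMakeBorder(b,0,100,0,0,cv2.BORDER_CONSTANT)
cv2.imwrite('pics/w2.png',cv2.hconcat([a,b]))
E
```

```text
t 3.15 pos [424.3 172.1   7.3] rot [ 180.     0.  -167.7] w 0.5 gf 0.0 F [-0.   0.2  0.3]
 turn(tool) [ 0.   0.  -0.1] shift in goal frame [-0.2 -2.2  0.3]
```

View pics/w2.png

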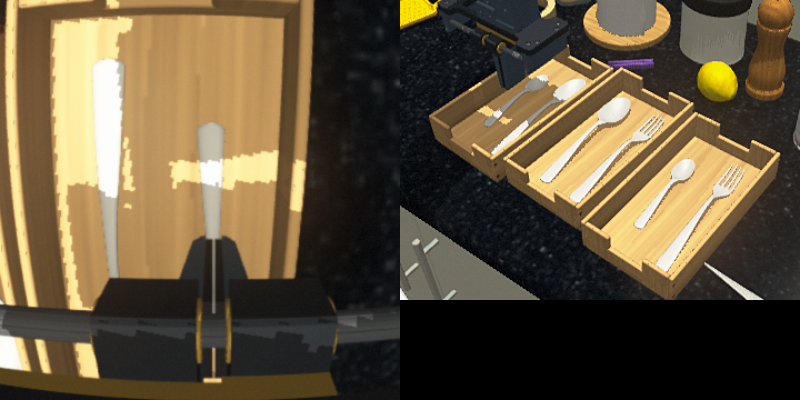

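```bash
python3 - <<'E'
from h import *
import cv2
to(425,170,7,192.4)
a=grab_frame('wrist')['image'][150:410,250:380];b=grab_frame('scene')['image'][160:260,150:290];c=grab_frame('top')['image'][190:320,200:320]
print(state()['gripper_width'],state()['gripper_force'])
r=lambda i:cv2.resize(i,None,fx=560/i.shape[0]/2,fy=560/i.shape[0]/2,interpolation=cv2.INTER_CUBIC)
a=cv2.resize(a,(280,560),interpolation=cv2.INTER_CUBIC);b=cv2.resize(b,(392,280),interpolation=cv2.INTER_CUBIC);c=cv2.resize(c,(392,280))
cv2.imwrite('pics/w3.png',cv2.hconcat([a,cv2.vconcat([b,c])]))
E
```

```text
t 3.25 pos [424.2 172.    7.2] rot [ 180.     0.  -167.7] w 0.7 gf 0.0 F [-0.3  0.3 -0.1]
 turn(tool) [ 0.   0.  -0.1] shift in goal frame [-0.3 -2.2  0.2]
0.21183713315152244 0.0
```

View pics/w3.png

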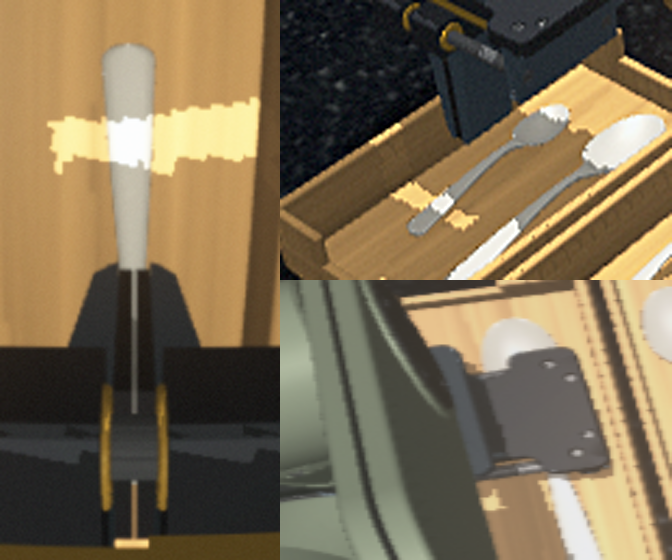

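```bash
python3 - <<'E'
from h import *
f=grab_frame('scene');o=f['origin'];Rs=R.from_euler('xyz',f['rotation'],degrees=True).as_matrix();Fs=240/np.tan(np.radians(f['fovy']/2))
pr=lambda p:np.array([f['cx'],f['cy']])+Fs*(lambda c:c[:2]/c[2])(Rs.T@(np.array(p)-o))
print('tcp',pr((424.2,172,7.2)).round(1),'obs ~214,209')
W=lambda p,z:px2w(200+p[0]/2.5,145+p[1]/2.5,z)
def tri(ut,us):
    d1=C['R']@np.array([(ut[0]-C['cx'])/F,(ut[1]-C['cy'])/F,1]);d2=Rs@np.array([(us[0]-f['cx'])/Fs,(us[1]-f['cy'])/Fs,1])
    A=np.c_[d1,-d2];t=np.linalg.lstsq(A,o-C['o'],rcond=None)[0];a=C['o']+t[0]*d1;b=o+t[1]*d2;return ((a+b)/2).round(1),np.linalg.norm(a-b).round(1)
T=lambda X,us:tri((200+X[0]/2.5,145+X[1]/2.5),us)
print('bowl',T((104,212),(253.6,200)),'handle',T((145,416),(199.3,242)))
print('A near-left corner',T((88,525),(149,237)),'Cnear right',T((775,390),(366,374)), 'C far right',T((680,13),(461,265)))
E
```

```text
tcp [224.7 221.6] obs ~214,209
bowl (array([490.2, 184.2,  10.3]), np.float64(1.4)) handle (array([363.4, 155.5,   9.3]), np.float64(4.8))
A near-left corner (array([297.8, 184.2,  39.6]), np.float64(3.1)) Cnear right (array([ 376.6, -222.1,   58.8]), np.float64(2.8)) C far right (array([ 604.1, -173. ,   54.9]), np.float64(0.9))
```

```bash
python3 - <<'E'
from h import *
f=grab_frame('scene');o=f['origin'];Rs=R.from_euler('xyz',f['rotation'],degrees=True).as_matrix();Fs=240/np.tan(np.radians(f['fovy']/2))
pr=lambda p:np.array([f['cx'],f['cy']])+Fs*(lambda c:c[:2]/c[2])(Rs.T@(np.array(p)-o))
for p in [(424,172,z) for z in(7,15,20,25,30)]+[(424,180,7),(424,190,7),(424-12,172-2.5,7),(424-12,172-2.5,20),(436,175,7)]: print(p,pr(p).round(1))
w=grab_frame('wrist');T=np.linalg.inv(w['tool_from_camera']);Fw=240/np.tan(np.radians(w['fovy']/2))
for q in [(0,0,0),(0,0,-19),(10,0,0),(16,0,0),(-16,0,0),(16,0,-19)]:
    c=(T@np.r_[q,1])[:3];th=np.arctan2(np.hypot(c[0],c[1]),c[2]);print(q,(np.array([w['cx'],w['cy']])+Fw*th*c[:2]/np.hypot(c[0],c[1])).round(1))
E
```

```text
(424, 172, 7) [224.6 221.7]
(424, 172, 15) [223.9 218.1]
(424, 172, 20) [223.5 215.8]
(424, 172, 25) [223.1 213.5]
(424, 172, 30) [222.7 211.1]
(424, 180, 7) [222.  219.3]
(424, 190, 7) [218.8 216.3]
(412, 169.5, 7) [219.2 225.6]
(412, 169.5, 20) [218.1 219.7]
(436, 175, 7) [229.7 217.7]
(0, 0, 0) [311.  278.8]
(0, 0, -19) [310.9 291.6]
(10, 0, 0) [311. 263.]
(16, 0, 0) [311.  253.3]
(-16, 0, 0) [311.  302.9]
(16, 0, -19) [310.9 264.3]
```

```bash
python3 - <<'E'
from h import *
w=grab_frame('wrist');M=w['tool_from_camera'];Fw=240/np.tan(np.radians(w['fovy']/2))
Rt=R.from_euler('xyz',[180,0.1,-167.6],degrees=True).as_matrix();p=np.array([424.7,172.3,70.7])
def wp(u,v,z):
    d=np.array([u-w['cx'],v-w['cy']]);r=np.hypot(*d);th=r/Fw
    c=np.r_[np.sin(th)*d/r,np.cos(th)];d=Rt@M[:3,:3]@c;o=Rt@M[:3,3]+p;return o+d*(z-o[2])/d[2]
for dz in (0,30,-30):
  a,b=wp(310,163,10-dz),wp(313,327,10-dz);print(dz,a.round(1),b.round(1),np.linalg.norm(a-b).round(1))
  a,b=wp(240,118,13-dz),wp(175,74,46-dz);c=wp(377,76,46-dz);print(a.round(1),b.round(1),c.round(1),'box width',np.linalg.norm(c-b).round(1))
print(state()['qpos'])
E
```

```text
0 [362.3 157.7  10. ] [490.1 188.3  10. ] 131.3
[340.4 102.3  13. ] [319.   60.3  46. ] [296.7 185.6  46. ] box width 127.2
30 [364.5 158.1 -20. ] [506.5 192.  -20. ] 146.1
[340.1  96.3 -17. ] [315.8  48.   16. ] [290.6 189.5  16. ] box width 143.7
-30 [360.2 157.4  40. ] [473.6 184.5  40. ] 116.6
[340.8 108.3  43. ] [322.1  72.6  76. ] [302.7 181.6  76. ] box width 110.7
[ 2.06298320e+01  1.88388425e+01  1.18086504e+02  6.48972768e-03
  4.30767891e+01 -8.17161204e+01]
```

The wrist camera confirms the flange pose: spoon length comes out at 131 mm and box width at 127–130 mm. Both views, though, show the fingertips about 30 mm above the nominal TCP, so the fingers closed above the handle. I'll open and lower carefully while watching the force.

step_arm(
  steps=[
    [0,0,0,0,0,0,0.27],
    [0,0,0,0,0,0,0.27],
    [0,0,0,0,0,0,0.27],
    [0,0,0,0,0,1,0.27],
    [0,0,0,0,0,1,0.27],
    [0,0,0,0,0,1,0.27],
    [0,0,0,0,0,1,0.27],
    [0,0,0,0,0,0,0.27],
  ],
)

```text
time_s: 4.6
ee_pos: [424.0, 172.0, 2.9]
ee_rot: [180.0, -0.0, -167.7]
force: [0.2, 0.0, 0.1]
gripper_width: 24.5
gripper_force: 0.0
```

step_arm(
  steps=[
    [0,0,0,0,0,2,0.27],
    [0,0,0,0,0,2,0.27],
    [0,0,0,0,0,2,0.27],
    [0,0,0,0,0,2,0.27],
    [0,0,0,0,0,2,0.27],
    [0,0,0,0,0,2,0.27],
    [0,0,0,0,0,0,0.27],
    [0,0,0,0,0,0,0.27],
  ],
)

```text
time_s: 5.6
ee_pos: [424.1, 172.0, -9.0]
ee_rot: [180.0, 0.0, -167.7]
force: [-0.7, -0.1, -0.7]
gripper_width: 24.8
gripper_force: 0.0
```

```bash
python3 - <<'E'
from h import *
import cv2
a=grab_frame('wrist')['image'][150:410,230:400];b=grab_frame('scene')['image'][150:270,150:310]
a=cv2.resize(a,(366,560),interpolation=cv2.INTER_CUBIC);b=cv2.resize(b,(420,315),interpolation=cv2.INTER_CUBIC)
cv2.imwrite('pics/w4.png',cv2.hconcat([a,cv2.copyMakeBorder(b,0,245,0,0,cv2.BORDER_CONSTANT)]))
E
```

```text
(no output)
```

View pics/w4.png

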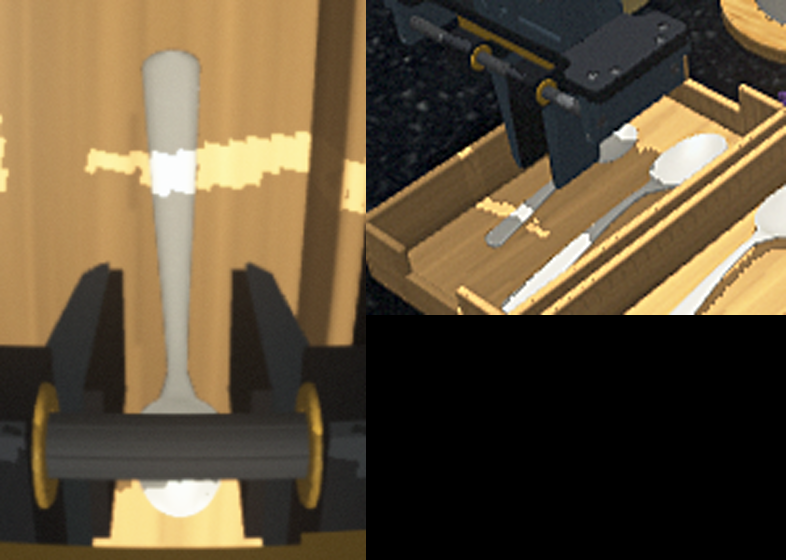

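step_arm(
  steps=[
    [0,0,0,0,0,1,0.27],
    [0,0,0,0,0,1,0.27],
    [0,0,0,0,0,1,0.27],
    [0,0,0,0,0,1,0.27],
    [0,0,0,0,0,1,0.27],
    [0,0,0,0,0,1,0.27],
    [0,0,0,0,0,1,0.27],
    [0,0,0,0,0,0,0.27],
  ],
)

```text
time_s: 6.7
ee_pos: [424.0, 172.0, -16.1]
ee_rot: [180.0, -0.0, -167.7]
force: [0.8, 0.1, -0.4]
gripper_width: 24.9
gripper_force: 0.0
```

```bash
python3 - <<'E'
from h import *
import cv2
f=grab_frame('scene');o=f['origin'];Rs=R.from_euler('xyz',f['rotation'],degrees=True).as_matrix();Fs=240/np.tan(np.radians(f['fovy']/2))
pr=lambda p:np.array([f['cx'],f['cy']])+Fs*(lambda c:c[:2]/c[2])(Rs.T@(np.array(p)-o))
Rt=R.from_euler('xyz',[180,0,192.4],degrees=True).as_matrix()
b=f['image'][150:270,150:310];b=cv2.resize(b,(800,600),interpolation=cv2.INTER_CUBIC)
for h in (0,10,20,30):
    for x in (-16,16):
        for y in (-12,-26):
            q=pr(np.array([424,172,-16])+Rt@np.array([x,y,-h]));q=((q-150)*5).astype(int)
            cv2.circle(b,tuple(map(int,q)),3,[(0,0,255),(0,255,255),(0,255,0),(255,0,255)][h//10],-1)
cv2.imwrite('pics/w5.png',b)
E
```

```text
(no output)
```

View pics/w5.png

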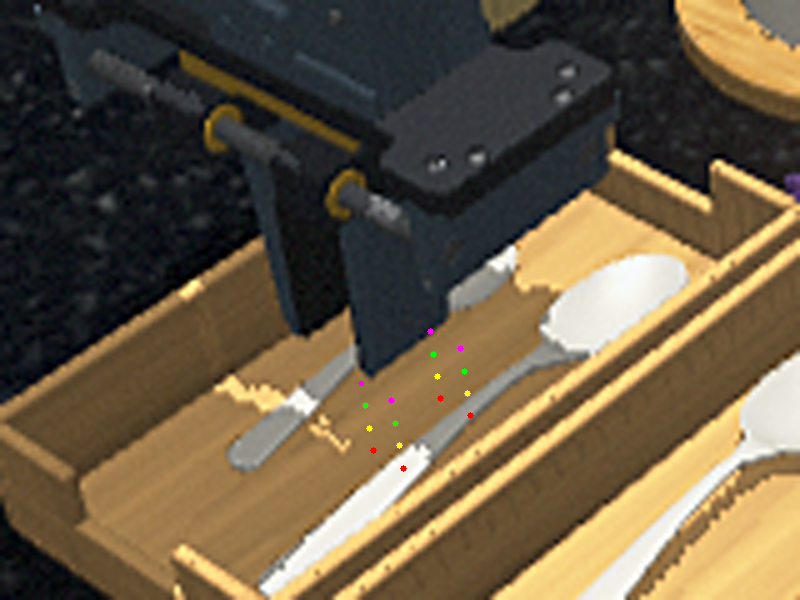

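```bash
python3 - <<'E'
from h import *
f=grab_frame('scene');o=f['origin'];Rs=R.from_euler('xyz',f['rotation'],degrees=True).as_matrix();Fs=240/np.tan(np.radians(f['fovy']/2))
pr=lambda p:np.array([f['cx'],f['cy']])+Fs*(lambda c:c[:2]/c[2])(Rs.T@(np.array(p)-o))
Rt=R.from_euler('xyz',[180,0,192.4],degrees=True).as_matrix()
for y in (-12,-26,-60,-89):
  for h in (33,60,79,112,140): print(y,h,*[((pr(np.array([424,172,-16])+Rt@np.array([x,y,-h]))-150)*5).round(0) for x in (38,16,-16,-38)])
E
```

```text
-12 33 [311. 413.] [360. 376.] [429. 325.] [475. 290.]
-12 60 [299. 349.] [349. 313.] [419. 262.] [466. 227.]
-12 79 [290. 303.] [340. 267.] [412. 216.] [460. 182.]
-12 112 [273. 220.] [326. 184.] [399. 133.] [449.  99.]
-12 140 [259. 146.] [312. 110.] [388.  59.] [438.  26.]
-26 33 [342. 431.] [391. 394.] [460. 342.] [506. 307.]
-26 60 [330. 367.] [380. 330.] [451. 278.] [498. 244.]
-26 79 [321. 321.] [372. 284.] [444. 232.] [492. 198.]
-26 112 [306. 238.] [358. 201.] [432. 149.] [481. 115.]
-26 140 [292. 163.] [345. 127.] [421.  76.] [471.  42.]
-60 33 [418. 476.] [467. 437.] [536. 384.] [582. 348.]
-60 60 [408. 412.] [458. 374.] [528. 320.] [575. 284.]
-60 79 [400. 366.] [451. 327.] [522. 274.] [570. 238.]
-60 112 [386. 282.] [438. 244.] [512. 190.] [561. 155.]
-60 140 [374. 207.] [427. 169.] [503. 116.] [553.  81.]
-89 33 [486. 515.] [534. 476.] [603. 420.] [648. 383.]
-89 60 [476. 451.] [526. 412.] [596. 357.] [643. 320.]
-89 79 [470. 405.] [520. 365.] [591. 310.] [639. 274.]
-89 112 [457. 321.] [509. 281.] [583. 227.] [631. 190.]
-89 140 [446. 246.] [500. 207.] [575. 152.] [625. 116.]
```

The overlay shows the real tips about 33 mm behind the reported TCP, and the gripper body is shifted by the same amount. So tip z = ee z + 33, and I lower to an ee z of about -24 and grip.

step_arm(
  steps=[
    [0,0,0,0,0,2,0.27],
    [0,0,0,0,0,2,0.27],
    [0,0,0,0,0,2,0.27],
    [0,0,0,0,0,2,0.27],
    [0,0,0,0,0,0,0],
    [0,0,0,0,0,0,0],
    [0,0,0,0,0,0,0],
    [0,0,0,0,0,0,0],
  ],
)

```text
time_s: 7.8
ee_pos: [424.1, 172.0, -24.0]
ee_rot: [180.0, 0.0, -167.7]
force: [0.0, 0.9, -0.3]
gripper_width: 7.9
gripper_force: 20.0
```

step_arm(
  steps=[
    [0,0,0,0,0,-15,0],
    [0,0,0,0,0,-30,0],
    [0,0,0,0,0,-35,0],
    [0,0,0,-2,30,0,0],
    [0,0,0,-2,30,0,0],
    [0,0,0,-1,30,0,0],
    [0,0,0,0,0,35,0],
    [0,0,0,0,0,25,0],
  ],
)

```text
time_s: 8.8
ee_pos: [409.2, 261.3, -5.0]
ee_rot: [-180.0, -0.0, -167.6]
force: [0.4, -0.6, -1.4]
gripper_width: 7.7
gripper_force: 20.0
```

step_arm(
  steps=[
    [0,0,0,0,0,15,0],
    [0,0,0,0,0,5,0],
    [0,0,0,0,0,4,0],
    [0,0,0,0,0,0,0],
    [0,0,0,0,0,0,0.27],
    [0,0,0,0,0,0,0.27],
    [0,0,0,0,0,-10,0.27],
    [0,0,0,0,0,-40,0.27],
  ],
)

```text
time_s: 9.8
ee_pos: [408.3, 260.1, 21.5]
ee_rot: [-179.9, -0.3, -167.7]
force: [0.3, 0.1, -0.6]
gripper_width: 24.8
gripper_force: 0.0
```

```bash
python3 -c "
from h import *
to(456.3,38.8,20,194.1)"
```

```text
t 9.8 pos [408.3 260.1  21.5] rot [-179.9   -0.3 -167.7] w 24.8 gf 0.0 F [ 0.3  0.1 -0.6]
 turn(tool) [-0.1 -0.3 -1.8] shift in goal frame [   7.3 -226.3    1.5]
```

step_arm(
  steps=[
    [0,0,-1.8,0,0,-25,0.27],
    [0,0,0,1,-45,0,0.27],
    [0,0,0,1,-45,0,0.27],
    [0,0,0,2,-45,0,0.27],
    [0,0,0,2,-45,0,0.27],
    [0,0,0,1,-45,15,0.27],
    [0,0,0,0,0,15,0.27],
    [0,0,0,0,0,0,0.27],
  ],
)

```text
time_s: 10.8
ee_pos: [457.3, 40.6, 16.8]
ee_rot: [180.0, -0.1, -165.9]
force: [0.2, 0.1, 0.1]
gripper_width: 24.8
gripper_force: 0.0
```

```bash
python3 - <<'E'
from h import *
import cv2
to(456.3,38.8,-24,194.1)
a=grab_frame('wrist')['image'];b=grab_frame('scene')['image'][130:400,120:480]
b=cv2.resize(b,(400,300));a=cv2.resize(a,(400,300))
cv2.imwrite('pics/w6.png',cv2.hconcat([a,b]))
E
```

```text
t 10.8 pos [457.3  40.6  16.8] rot [ 1.800e+02 -1.000e-01 -1.659e+02] w 24.8 gf 0.0 F [0.2 0.1 0.1]
 turn(tool) [ 0.  -0.1 -0. ] shift in goal frame [ 1.4 -1.5 40.8]
```

View pics/w6.png

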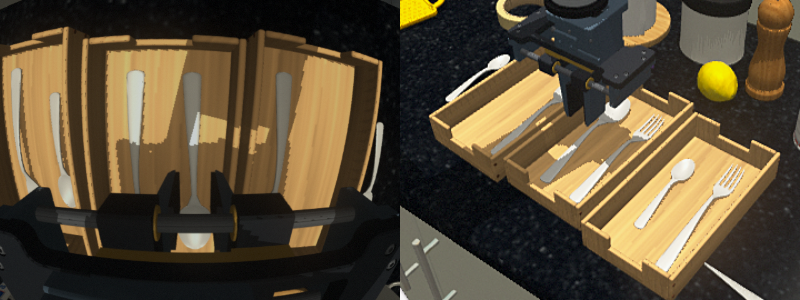

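The left panel shows the dessert spoon centred (u≈192–194 of 195), and the right panel shows the teaspoon lying flat on the worktop left of box A. Next I descend and grip.

step_arm(
  steps=[
    [0,0,0,0,0,15,0.27],
    [0,0,0,0,0,12,0.27],
    [0,0,0,0,0,8,0.27],
    [0,0,0,0,0,5,0.27],
    [0,0,0,0,0,0,0],
    [0,0,0,0,0,0,0],
    [0,0,0,0,0,0,0],
    [0,0,0,0,0,0,0],
  ],
)

```text
time_s: 11.9
ee_pos: [458.1, 41.1, -22.9]
ee_rot: [-180.0, 0.0, -165.9]
force: [-0.3, -0.8, -1.0]
gripper_width: 8.5
gripper_force: 20.0
```

```bash
python3 -c "
from h import *
to(422,170.5,-22,190.8)"
```

```text
t 11.9 pos [458.1  41.1 -22.9] rot [-180.     0.  -165.9] w 8.5 gf 20.0 F [-0.3 -0.8 -1. ]
 turn(tool) [-0.   0.   3.3] shift in goal frame [ 11.2 133.9  -0.9]
```

step_arm(
  steps=[
    [0,0,0,0,0,-15,0],
    [0,0,0,0,0,-30,0],
    [0,0,0,0,0,-30,0],
    [0,0,2.8,0,0,0,0],
    [0,0,0,2.7,33.3,0,0],
    [0,0,0,2.7,33.3,0,0],
    [0,0,0,2.7,33.3,0,0],
    [0,0,0,2.6,33.2,0,0],
  ],
)

```text
time_s: 12.9
ee_pos: [420.9, 170.4, 52.0]
ee_rot: [180.0, 0.0, -168.7]
force: [-0.3, -0.5, -1.2]
gripper_width: 8.3
gripper_force: 20.0
```

step_arm(
  steps=[
    [0,0,0,0,0,0,0],
    [0,0,0,0,0,10,0],
    [0,0,0,0,0,25,0],
    [0,0,0,0,0,20,0],
    [0,0,0,0,0,12,0],
    [0,0,0,0,0,5,0],
    [0,0,0,0,0,2,0],
    [0,0,0,0,0,0,0],
  ],
)

```text
time_s: 13.9
ee_pos: [421.7, 169.6, -21.7]
ee_rot: [180.0, 0.1, -168.7]
force: [-0.4, -0.1, -0.7]
gripper_width: 8.5
gripper_force: 20.0
```

```bash
python3 -c "
from h import *
to(421.5,169.5,-22,191.3)"
```

```text
t 13.9 pos [421.7 169.6 -21.7] rot [ 1.800e+02  1.000e-01 -1.687e+02] w 8.5 gf 20.0 F [-0.4 -0.1 -0.7]
 turn(tool) [0.  0.1 0. ] shift in goal frame [ 0.2 -0.   0.3]
```

Release, raise, then head for C's fork at (483, -159).

step_arm(
  steps=[
    [0,0,0,0,0,0.6,0],
    [0,0,0,0,0,0,0.27],
    [0,0,0,0,0,0,0.27],
    [0,0,0,0,0,0,0.27],
    [0,0,0,0,0,-10,0.27],
    [0,0,0,0,0,-30,0.27],
    [0,0,0,0,0,-30,0.27],
    [0,0,0,0,0,0,0.27],
  ],
)

```text
time_s: 14.9
ee_pos: [423.2, 170.2, 49.8]
ee_rot: [179.9, 0.3, -168.7]
force: [-0.6, -0.1, -0.3]
gripper_width: 25.0
gripper_force: 0.0
```

```bash
python3 -c "
from h import *
to(484,-158.7,-24,194.5)"
```

```text
t 14.9 pos [423.2 170.2  49.8] rot [ 179.9    0.3 -168.7] w 25.0 gf 0.0 F [-0.6 -0.1 -0.3]
 turn(tool) [ 0.1  0.3 -3.2] shift in goal frame [  23.5 -333.7   73.8]
```

step_arm(
  steps=[
    [0,0,-3.2,0,0,0,0.27],
    [0,0,0,3.5,-48,0,0.27],
    [0,0,0,3.5,-48,0,0.27],
    [0,0,0,3.5,-48,0,0.27],
    [0,0,0,3.5,-48,0,0.27],
    [0,0,0,3.5,-48,0,0.27],
    [0,0,0,3,-48,0,0.27],
    [0,0,0,3,-46,0,0.27],
  ],
)

```text
time_s: 15.9
ee_pos: [481.9, -161.2, 46.5]
ee_rot: [179.9, -0.1, -165.5]
force: [0.3, -0.8, -0.8]
gripper_width: 24.7
gripper_force: 0.0
```

step_arm(
  steps=[
    [0,0,0,0,0,0,0.27],
    [0,0,0,0,0,15,0.27],
    [0,0,0,0,0,15,0.27],
    [0,0,0,0,0,0,0.27],
    [0,0,0,0,0,0,0.27],
    [0,0,0,0,0,0,0.27],
    [0,0,0,0,0,0,0.27],
    [0,0,0,0,0,0,0.27],
  ],
)

```text
time_s: 16.9
ee_pos: [482.6, -159.8, 17.6]
ee_rot: [-180.0, 0.0, -165.5]
force: [0.1, -0.4, 0.3]
gripper_width: 24.3
gripper_force: 0.0
```

```bash
python3 - <<'E'
from h import *
import cv2
to(484,-158.7,-24,194.5)
a=grab_frame('wrist')['image'];b=grab_frame('scene')['image'][130:400,120:480]
b=cv2.resize(b,(400,300));a=cv2.resize(a,(400,300))
cv2.imwrite('pics/w7.png',cv2.hconcat([a,b]))
E
```

```text
t 16.9 pos [ 482.6 -159.8   17.6] rot [-180.     0.  -165.5] w 24.3 gf 0.0 F [ 0.1 -0.4  0.3]
 turn(tool) [-0.  0.  0.] shift in goal frame [-1.6  0.7 41.6]
```

View pics/w7.png

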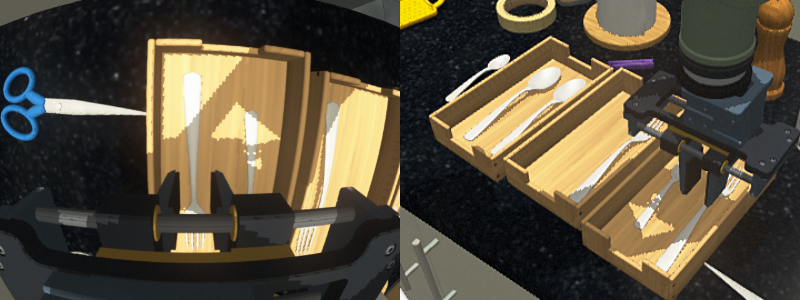

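The fork is centred between the fingers (u≈192–194 of 195). Box A now holds two dessert spoons lying parallel. I descend and grip the fork.

step_arm(
  steps=[
    [0,0,0,0,0,15,0.27],
    [0,0,0,0,0,12,0.27],
    [0,0,0,0,0,9,0.27],
    [0,0,0,0,0,5,0.27],
    [0,0,0,0,0,0,0],
    [0,0,0,0,0,0,0],
    [0,0,0,0,0,0,0],
    [0,0,0,0,0,0,0],
  ],
)

```text
time_s: 18.0
ee_pos: [482.5, -159.7, -23.5]
ee_rot: [-180.0, 0.0, -165.5]
force: [-0.0, -0.5, -0.1]
gripper_width: 8.3
gripper_force: 20.0
```

```bash
python3 -c "
from h import *
to(456.5,37,-22,192.1)"
```

```text
t 18.0 pos [ 482.5 -159.7  -23.5] rot [-180.     0.  -165.5] w 8.3 gf 20.0 F [-0.  -0.5 -0.1]
 turn(tool) [-0.   0.   2.4] shift in goal frame [-15.8 197.8  -1.5]
```

step_arm(
  steps=[
    [0,0,0,0,0,-15,0],
    [0,0,0,0,0,-30,0],
    [0,0,0,0,0,-30,0],
    [0,0,2.4,0,0,0,0],
    [0,0,0,-4,49.5,0,0],
    [0,0,0,-4,49.5,0,0],
    [0,0,0,-4,49.5,0,0],
    [0,0,0,-4,49.3,0,0],
  ],
)

```text
time_s: 19.0
ee_pos: [456.6, 38.5, 52.6]
ee_rot: [-180.0, 0.1, -167.9]
force: [0.9, -0.1, -0.2]
gripper_width: 8.9
gripper_force: 20.0
```

step_arm(
  steps=[
    [0,0,0,0,0,0,0],
    [0,0,0,0,0,0,0],
    [0,0,0,0,0,25,0],
    [0,0,0,0,0,25,0],
    [0,0,0,0,0,15,0],
    [0,0,0,0,0,6,0],
    [0,0,0,0,0,2.5,0],
    [0,0,0,0,0,0,0],
  ],
)

```text
time_s: 20.0
ee_pos: [456.9, 36.7, -21.8]
ee_rot: [-180.0, 0.1, -167.9]
force: [-0.5, -0.3, 0.3]
gripper_width: 8.7
gripper_force: 20.0
```

```bash
python3 -c "
from h import *
to(456.5,37,-22,192.1)"
```

```text
t 20.0 pos [456.9  36.7 -21.8] rot [-1.800e+02  1.000e-01 -1.679e+02] w 8.7 gf 20.0 F [-0.5 -0.3  0.3]
 turn(tool) [-0.   0.1  0. ] shift in goal frame [0.3 0.4 0.2]
```

step_arm(
  steps=[
    [0,0,0,0,0,1.2,0],
    [0,0,0,0,0,0,0.27],
    [0,0,0,0,0,0,0.27],
    [0,0,0,0,0,0,0.27],
    [0,0,0,0,0,-10,0.27],
    [0,0,0,0,0,-30,0.27],
    [0,0,0,0,0,-33,0.27],
    [0,0,0,0,0,0,0.27],
  ],
)

```text
time_s: 21.0
ee_pos: [458.7, 37.2, 52.3]
ee_rot: [-179.9, 0.4, -167.8]
force: [0.1, 0.5, -0.1]
gripper_width: 24.6
gripper_force: 0.0
```

```bash
python3 -c "
from h import *
to(408.5,260.5,15,192.4)"
```

```text
t 21.0 pos [458.7  37.2  52.3] rot [-179.9    0.4 -167.8] w 24.6 gf 0.0 F [ 0.1  0.5 -0.1]
 turn(tool) [-0.1  0.4 -0.2] shift in goal frame [  1.1 228.9  37.3]
```

step_arm(
  steps=[
    [0,0,0,0,46,0,0.27],
    [0,0,0,0,46,0,0.27],
    [0,0,0,0,46,0,0.27],
    [0,0,0,0,46,0,0.27],
    [0,0,0,0,45,0,0.27],
    [0,0,0,0,0,17,0.27],
    [0,0,0,0,0,20,0.27],
    [0,0,0,0,0,0,0.27],
  ],
)

```text
time_s: 22.0
ee_pos: [406.4, 260.0, 11.0]
ee_rot: [-179.9, -0.3, -167.8]
force: [0.4, 0.0, -0.1]
gripper_width: 24.9
gripper_force: 0.0
```

```bash
python3 - <<'E'
from h import *
import cv2
to(408.5,260.5,-27,192.4)
a=grab_frame('wrist')['image'];b=grab_frame('scene')['image'][130:400,120:480]
b=cv2.resize(b,(400,300));a=cv2.resize(a,(400,300))
cv2.imwrite('pics/w8.png',cv2.hconcat([a,b]))
E
```

```text
t 22.0 pos [406.4 260.   11. ] rot [-179.9   -0.3 -167.8] w 24.9 gf 0.0 F [ 0.4  0.  -0.1]
 turn(tool) [-0.1 -0.3 -0.2] shift in goal frame [-2.1  0.  38. ]
```

View pics/w8.png

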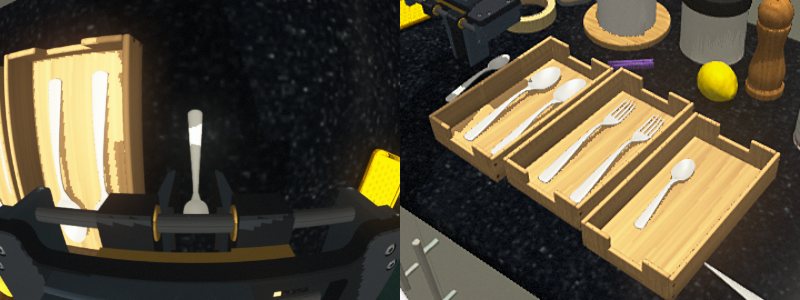

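The teaspoon is centred, box A holds two dessert spoons, and box B holds two forks. I pick up the teaspoon.

step_arm(
  steps=[
    [0,0,0,-2,0,14,0.27],
    [0,0,0,0,0,12,0.27],
    [0,0,0,0,0,9,0.27],
    [0,0,0,0,0,4,0.27],
    [0,0,0,0,0,0,0],
    [0,0,0,0,0,0,0],
    [0,0,0,0,0,0,0],
    [0,0,0,0,0,0,0],
  ],
)

```text
time_s: 23.1
ee_pos: [410.4, 261.5, -26.1]
ee_rot: [180.0, 0.0, -167.9]
force: [0.0, -0.3, 0.4]
gripper_width: 6.6
gripper_force: 20.2
```

```bash
python3 -c "
from h import *
to(482.5,-159.5,50,194.5)"
```

```text
t 23.1 pos [410.4 261.5 -26.1] rot [ 180.     0.  -167.9] w 6.6 gf 20.2 F [ 0.  -0.3  0.4]
 turn(tool) [ 0.   0.  -2.4] shift in goal frame [  35.6 -425.6  -76.1]
```

The grip is about 3 mm shallower than before, so I regrip lower.

step_arm(
  steps=[
    [0,0,0,0,0,0,0.27],
    [0,0,0,0,0,0,0.27],
    [0,0,0,0,0,2.5,0.27],
    [0,0,0,0,0,0,0.27],
    [0,0,0,0,0,0,0],
    [0,0,0,0,0,0,0],
    [0,0,0,0,0,0,0],
    [0,0,0,0,0,0,0],
  ],
)

```text
time_s: 24.1
ee_pos: [410.2, 261.3, -28.8]
ee_rot: [180.0, 0.0, -167.9]
force: [0.2, -0.7, -0.5]
gripper_width: 7.7
gripper_force: 20.0
```

step_arm(
  steps=[
    [0,0,0,0,0,-15,0],
    [0,0,0,0,0,-30,0],
    [0,0,0,0,0,-35,0],
    [0,0,-2.4,0,0,0,0],
    [0,0,0,4,-47,0,0],
    [0,0,0,4,-47,0,0],
    [0,0,0,4,-47,0,0],
    [0,0,0,4,-47,0,0],
  ],
)

```text
time_s: 25.1
ee_pos: [442.0, 73.9, 51.2]
ee_rot: [180.0, 0.0, -165.4]
force: [0.3, -0.7, -0.9]
gripper_width: 7.8
gripper_force: 20.0
```

step_arm(
  steps=[
    [0,0,0,4,-47,0,0],
    [0,0,0,4,-47,0,0],
    [0,0,0,4,-47,0,0],
    [0,0,0,4,-47,0,0],
    [0,0,0,4,-47,0,0],
    [0,0,0,0,0,0,0],
    [0,0,0,0,0,0,0],
    [0,0,0,0,0,0,0],
  ],
)

```text
time_s: 26.1
ee_pos: [481.1, -156.0, 51.0]
ee_rot: [180.0, -0.0, -165.4]
force: [0.1, 1.3, 0.5]
gripper_width: 7.6
gripper_force: 20.0
```

```bash
python3 -c "
from h import *
to(482.5,-159.5,-22.5,194.5)"
```

```text
t 26.1 pos [ 481.1 -156.    51. ] rot [ 180.    -0.  -165.4] w 7.6 gf 20.0 F [0.1 1.3 0.5]
 turn(tool) [ 0.  -0.   0.1] shift in goal frame [-0.5 -3.8 73.5]
```

step_arm(
  steps=[
    [0,0,0,0,-3,0,0],
    [0,0,0,0,0,25,0],
    [0,0,0,0,0,25,0],
    [0,0,0,0,0,15,0],
    [0,0,0,0,0,6,0],
    [0,0,0,0,0,3,0],
    [0,0,0,0,0,0.4,0],
    [0,0,0,0,0,0,0],
  ],
)

```text
time_s: 27.1
ee_pos: [482.7, -160.2, -22.8]
ee_rot: [-180.0, 0.1, -165.5]
force: [0.8, -0.8, 0.5]
gripper_width: 7.3
gripper_force: 20.0
```

step_arm(
  steps=[
    [0,0,0,0,0,0,0.27],
    [0,0,0,0,0,0,0.27],
    [0,0,0,0,0,0,0.27],
    [0,0,0,0,0,-10,0.27],
    [0,0,0,0,0,-40,0.27],
    [0,0,0,0,0,-50,0.27],
    [0,0,0,0,0,-50,0.27],
    [0,0,0,0,0,0,0.27],
  ],
)

```text
time_s: 28.1
ee_pos: [485.3, -161.1, 131.5]
ee_rot: [-179.7, 0.5, -165.5]
force: [0.2, -0.2, -0.7]
gripper_width: 24.5
gripper_force: 0.0
```

step_arm(
  steps=[
    [0,0,0,0,55,0,0.27],
    [0,0,0,0,55,0,0.27],
    [0,0,0,0,55,0,0.27],
    [0,0,0,0,55,0,0.27],
    [0,0,0,0,55,0,0.27],
    [0,0,0,0,55,0,0.27],
    [0,0,0,0,55,0,0.27],
    [0,0,0,0,50,0,0.27],
  ],
)

```text
time_s: 29.1
ee_pos: [371.8, 262.4, 126.2]
ee_rot: [-180.0, -0.1, -165.4]
force: [-0.3, 0.3, -1.3]
gripper_width: 24.4
gripper_force: 0.0
```

```bash
python3 - <<'E'
from h import *
import cv2
to(400,300,100,192)
a=grab_frame('top')['image'][140:365,180:520];b=grab_frame('scene')['image'][130:400,120:480]
cv2.imwrite('pics/w9.png',cv2.hconcat([cv2.resize(a,(400,265)),cv2.resize(b,(353,265))]))
E
```

```text
t 29.1 pos [371.8 262.4 126.2] rot [-1.800e+02 -1.000e-01 -1.654e+02] w 24.4 gf 0.0 F [-0.3  0.3 -1.3]
 turn(tool) [-0.  -0.1  2.6] shift in goal frame [-35.4  30.9  26.2]
```

View pics/w9.png

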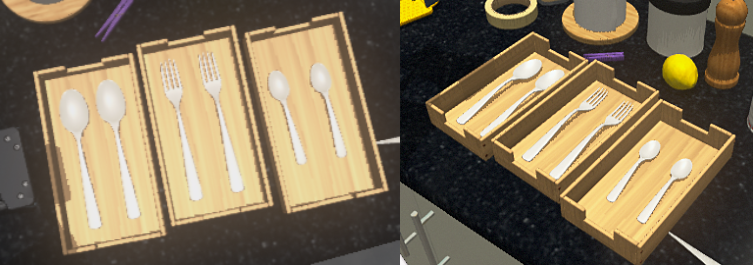

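Both views show the two dessert spoons, two forks and two teaspoons each in their own box, lying flat and parallel, with the arm clear.

```bash
python3 -c "
from workcell import *
print(job_done())"
```

```text
the job is handed in; nothing more can be done
None
```

The cutlery is sorted and the job is handed in at about 29 s: dessert spoons in the left box, forks in the middle, teaspoons in the right, each pair lying flat side by side; no verdict came back.

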